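File the edge of an etching plate on forward strokes

TASK

Take the long narrow file block off the cork mat and dress the top edge of the upright copper plate with two full, light forward strokes: set the front part of the file on the edge, push it straight away from the robot until the rear part is on the edge, then lift it clear and carry it back through the air. Never drag the file backwards on the plate, which would pull the plate's cradle off its stop. After the second stroke lift off and lay the file flat, sole down, back in the middle of the cork mat.

Things in the scene. Friction and masses are not known exactly. Their poses are not given: they have to be found in the camera images.
- file_block: Loose file block, 0.25 kg: dark steel sole 160 x 30 x 6 mm, on it a centred wooden grip block 110 x 24 x 34 mm; 40 mm high in all. Origin: centre of the underside (file face); x along its length, y across (grip the 24 mm block across y), z up. Both ends alike. Starts on the mat, within 12 degrees of the mat's x. The felt eraser nearby is no file: 90 mm long, 45 wide.
- plate: Upright copper plate, 4 mm thick (x), 60 wide (y). Origin: middle of its top edge, 85 mm above the table; x = forward stroke, level, away from the robot (within 20 degrees); z up. Stands 34 mm proud of its grey metal cradle; the holder is lower still. Sprung: yields downward from about 1 N, then 0.6 N per mm, hard after 10 mm; 3 to 6 mm is a good filing pressure, over 40 N spoils it.
- sledge (a joint): Cradle carrying the plate: how far (m) it is pulled back, towards the robot, from its stop block. 0 = against the stop (the start), 0.04 = end of travel. Only 0.6 N of friction: a file dragged backwards on the plate pulls it along, and beyond 0.010 the job is spoilt. Forward strokes hold it on the stop.
- mat: Flat cork mat, fixed, 220 (x) x 110 (y) x 4 mm thick. Origin: centre of its underside; x along its length, roughly away from the robot. The file lies on it at the start and must lie flat at its middle at the end.
Mind the look-alikes: they are no part of the job. What is shaped like the file_block but pink is not meant.

How it is judged:
By the outcome, as a careful person would: the job done as asked, in the order asked, and still so for the second after the job is handed in, with the robot touching nothing.
It also fails if it takes over 54 s, if anything falls off the work surface, if the arm or the gripper's body presses on something with over 40 N, if the wrist force passes 120 N, or if a joint passes its speed limit or range.

ROBOT

A 6-joint arm with a two-finger parallel gripper is mounted at the origin on the work surface. World frame = base frame: x ahead of the robot, y to its left, z up, the work surface at z = 0. Lengths are in m, angles in rad, forces in N, time in s.
With the tool pointing down it reaches from about 0.35 to 0.725 m from the base axis. Payload 6 kg.
Tool frame: the origin (TCP) lies at the very end of the fingers, on their centre line; the grasp point (between the pads) lies 19 mm behind it; z points along the fingers, y is the line along which they close (so a half turn about z gives the same grasp; the last joint's range is limited). The gripper opens to 85 mm and grips with 20 to 120 N. Pads are 22 mm wide; open, the fingers measure 114 mm over their backs; the gripper's body (76 mm by 85 mm) begins 54 mm behind the grasp point. The pads swing forward as they close: fully open they stand 13 mm farther back than shut.
Start: joints at [1.658, 0.04, 0.085, 0, -1.615, -0.334], TCP at [0.147, 0.582, 0.231] pointing down, gripper open.
Joint ranges: [-2.56, 2.56], [-1.29, 2.01], [-1.08, 1.49], [-3.29, 1.98], [-2.81, -0.18], [-2.99, 2.99]. Speed limits (rad/s): [2.57, 2.57, 3.01, 3.14, 3.14, 3.14].

INTERFACE

Orientations are given as a rotation vector (axis times angle).
In Python, from rig import arm gives the robot as it stands.
- The arm moves only by the tool creep_tool, called after "Emit:" as a command line: name --pt "numbers of a row" for each row, then --argument value for the rest. Schema: {"type":"object","properties":{"plan":{"type":"array","items":{"type":"array","items":{"type":"number"},"minItems":7,"maxItems":7},"minItems":1,"maxItems":12},"clamp_n":{"type":"number"},"only":{"type":"string"},"quiet":{"type":"boolean"},"lines":{"type":"string"}},"required":["plan"],"additionalProperties":false}. plan is a list of rows, 1 to 12 of them, each of 7 numbers: a rotation vector rx, ry, rz in fractions of the full range, 1 being pi/2 rad, then dx, dy, dz in parts of the range, where 1.0 means 0.75 m, then the finger opening in m; each row shifts and turns the commanded pose from where the row before left it, along the tool's axes as they then stand; what a row does not reach is not made up. A row lasts 1/10 s, in which the tool goes at most 0.05 m and 0.15 rad, less where a joint would pass 70% of its speed; a pose out of reach is approached as far as the arm can. The fingers move at their own pace and stop on an object; clamp_n is the grip in N (left out, the last holds). Time passes only in rows, so rows that do not move let the fingers close. The tool returns the time, the measured TCP pose, the force, the opening and the grip force at its end. only (a regular expression) keeps the lines of the reply that match it, lines (a string "A,B") keeps lines A to B, and quiet returns only ok. Shift and turn numbers lie between -1 and 1, and a call with a number outside is refused. Input that does not fit is refused with a message, and nothing moves.
- arm.observe(): the state, without advancing time (a new reading comes with each control period).
- arm.read_camera(name): name is "scene" or "top" or "wrist"; returns the picture (420x560x3 uint8, red, green, blue); there is no depth.
- arm.calibration(name): a dict with "mtx" (3x3 intrinsics, pixels), "extrinsics" (4x4, takes a point from world to camera coordinates); the wrist camera has in their place "T_tool_cam" (4x4, takes a point from camera to tool coordinates, whose origin is the TCP and whose axes are the flange's). Camera axes: x right, y up, looking along -z (the intrinsics and any distortion apply to the point x, -y, -z); pixel columns grow to the right and rows downward; lengths in m; the calibration is good to about 2 mm. The wrist camera is an equidistant fisheye: a pixel r from the principal point sees the ray r / f radians off the axis. A picture is of the moment at which its call begins: read the wrist's pose just before it. calibration takes no time and is no camera call.
- arm.sign_off(): hands the job in; it is judged then, once.
Trained networks look in the newest picture that a camera, given by its name, has taken for a name from the list of things; names that differ only in an ending like _2 or _b are one class to them, and where a whole thing is asked for, a point or a joint stands for the part that bears it (a point fixed in the world has none). Each returns a list of dicts, best first, with "p" (0 to 1); they miss things now and then, are a little off and sometimes report something else, mostly with a low value. They report only what shows in the picture. A call takes as long as a camera call. They do not tell look-alikes from the thing itself.
- arm.masks_of(camera, label): "mask" (420x560 bool, what is visible of it) and "uv" ([column, row] in pixels, amid what is visible of it).
The state is a dict: "clock": time; "q": joint angles; "qd": joint speeds; "joint_torque": joint torques, N m; "position": TCP position; "tool_rot": TCP orientation; "force": force on the tool from outside, world axes, zero at the start; "torque": the same for the moment, N m; "width": finger opening in m; "finger_force": force on a finger pad.
Only numpy, scipy, OpenCV 4.12 (cv2) and the standard library are available. Lean on these libraries where they do the work, as an engineer would, in place of code of your own. Each camera call takes 0.05 s, during which the arm holds its last target. There are 200 camera calls.

## Working session

There is one attempt and no reset: what is moved stays moved. The work goes in short steps, Python scripts to look and compute and a tool call to move; the robot and the scene stay as the last step left them, time stands still between calls to the robot, and variables do not carry over. Pictures are saved under pics/ and viewed, at most 10 in all, crops included, and the job is handed in when it is done.

```bash
mkdir -p pics; ls
```

Run:
```python
from rig import arm
import cv2,numpy as np
for n in("top","scene"):
    im=arm.read_camera(n); cv2.imwrite(f"pics/{n}0.png",im[:,:,::-1])
    c=arm.calibration(n); print(n,c["mtx"].tolist(),np.round(c["extrinsics"],4).tolist(),[k for k in c])
    for l in("file_block","plate","sledge","mat"):
        for d in arm.masks_of(n,l):
            print(l,round(d["p"],2),np.round(d["uv"]),d["mask"].sum(),cv2.minAreaRect(np.argwhere(d["mask"])[:,::-1].astype(np.float32)))
s=arm.observe(); print(s["clock"],s["position"],s["tool_rot"],s["width"])
```

```text
pics
top [[465.57433480074894, 0.0, 281.0511863477234], [0.0, 465.57433480074894, 209.11723646694037], [0.0, 0.0, 1.0]] [[0.0109, -0.9994, -0.0337, -0.0016], [0.9932, 0.007, 0.116, -0.4439], [-0.1157, -0.0347, 0.9927, -0.7862], [0.0, 0.0, 0.0, 1.0]] ['mtx', 'extrinsics']
file_block 0.95 [425. 308.] 1883 ((428.1990051269531, 307.71771240234375), (94.80487823486328, 21.682926177978516), 77.31961059570312)
file_block 0.67 [388. 159.] 1702 ((385.47650146484375, 159.8131103515625), (88.50300598144531, 21.147401809692383), 85.68397521972656)
plate 0.83 [154. 151.] 293 ((152.98077392578125, 153.0961456298828), (43.93001174926758, 7.648528575897217), 11.309932708740234)
sledge 0.6 [159. 156.] 2038 ((156.06552124023438, 158.33314514160156), (53.686458587646484, 44.72113800048828), 10.124671936035156)
mat 0.77 [374. 167.] 5698 ((382.2572021484375, 164.8091583251953), (120.73382568359375, 62.90867614746094), 83.1572265625)
scene [[475.36774497920027, 0.0, 276.4815608047193], [0.0, 475.36774497920027, 207.88326750050138], [0.0, 0.0, 1.0]] [[0.3679, 0.9298, -0.0094, -0.1379], [-0.672, 0.2729, 0.6
[... 282 characters left out ...]
, 316.88134765625), (87.000732421875, 20.68290138244629), 65.40988159179688)
plate 0.81 [427. 223.] 510 ((427.5487365722656, 220.43902587890625), (16.012571334838867, 36.773704528808594), 83.6598129272461)
sledge 0.97 [419. 227.] 1547 ((424.37841796875, 228.270263671875), (34.52378845214844, 52.607669830322266), 80.53767395019531)
sledge 0.55 [426. 219.] 583 ((427.2837829589844, 220.20269775390625), (17.919490814208984, 39.620155334472656), 80.53767395019531)
mat 0.87 [226. 314.] 6361 ((214.1000213623047, 316.20001220703125), (119.40601348876953, 74.23745727539062), 63.43495178222656)
0.5 [0.1465612  0.58179703 0.23124563] [ 3.11756533e+00 -3.86689212e-01  3.17961805e-05] 0.08561256416437281
```

Run:
```python
import cv2,numpy as np
a=cv2.imread("pics/top0.png");b=cv2.imread("pics/scene0.png")
cv2.imwrite("pics/both.png",np.hstack([cv2.resize(a,(400,300)),cv2.resize(b,(400,300))]))
cv2.imwrite("pics/crop.png",cv2.resize(a[90:370,100:470],(793,600),interpolation=cv2.INTER_CUBIC))
```

```text
(no output)
```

View pics/both.png

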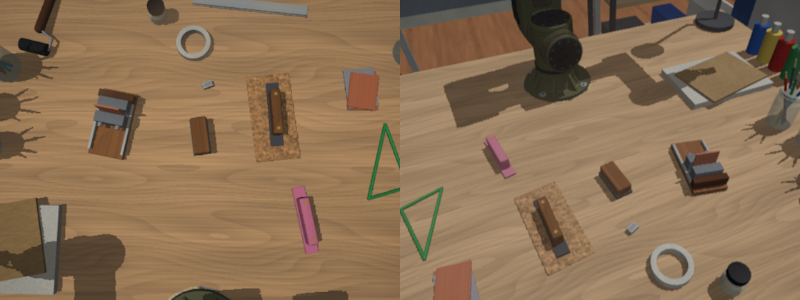

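View pics/crop.png

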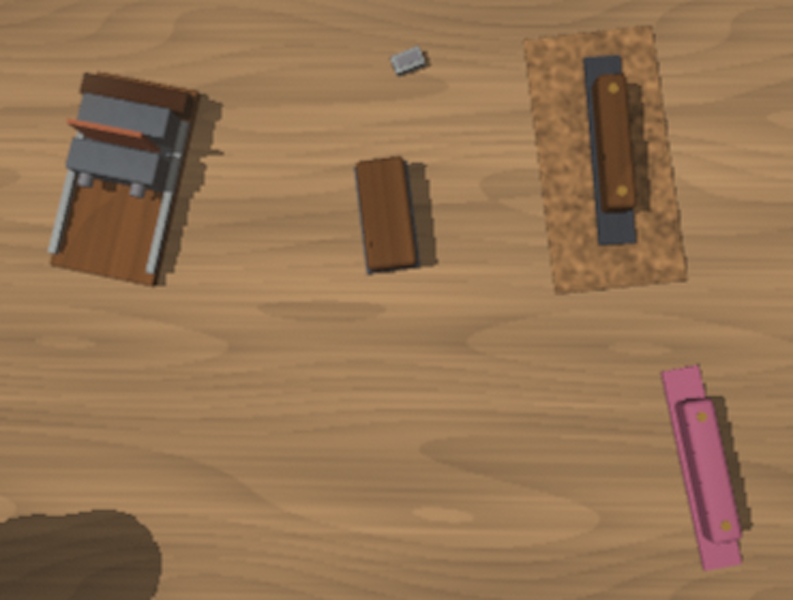

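The pictures show three candidates in the top image: the dark/wooden file on the mat at about (388,159), the pink look-alike at (425,308) and the felt eraser at (281,190). The one on the mat fits: it is long and narrow, brown with a dark sole, and the enlarged crop confirms this. The plate is the orange strip at about (150,151).

Create h.py:
```python
import numpy as np,cv2
from rig import arm
def ray(n,uv):
    c=arm.calibration(n);E=np.array(c["extrinsics"]);K=np.array(c["mtx"])
    d=np.linalg.inv(K)@[uv[0],uv[1],1]; d=E[:3,:3].T@(d*[1,-1,-1]); return -E[:3,:3].T@E[:3,3],d
def at(n,uv,z):
    o,d=ray(n,uv); return o+d*(z-o[2])/d[2]
def proj(n,p):
    c=arm.calibration(n);E=np.array(c["extrinsics"]);q=(E[:3,:3]@p+E[:3,3])*[1,-1,-1];q=np.array(c["mtx"])@q;return q[:2]/q[2]
```

Run:
```python
from h import *
f=lambda x,y:(100+(x+.5)/2.143-.5,90+(y+.5)/2.143-.5)
print("cam",ray("top",(0,0))[0],ray("scene",(0,0))[0])
def quad(pts,z):
    P=np.array([at("top",f(*p),z) for p in pts]);
    ax=(P[0]+P[1]-P[2]-P[3])/2
    print(P.mean(0).round(4),"len",np.linalg.norm(ax).round(4),"wid",np.linalg.norm((P[0]+P[3]-P[1]-P[2])/2).round(4),"yaw",np.degrees(np.arctan2(ax[1],ax[0])).round(2))
quad([(585,58),(620,56),(636,242),(599,244)],.010)
quad([(524,40),(654,26),(687,281),(556,293)],.004)
quad([(662,372),(697,366),(741,565),(705,570)],.006)
a,b=at("top",f(69,122),.085),at("top",f(142,135),.085)
d=b-a;print("plate",a,b,np.linalg.norm(d),np.degrees(np.arctan2(d[0],-d[1])),(a+b)/2)
a,b=at("top",f(83,73),.02),at("top",f(51,266),.02);d=a-b;print("holder yaw",np.degrees(np.arctan2(d[1],d[0])))
# rails
for p,q in [((189,122),(150,270)),((72,172),(52,250))]:
    a,b=at("top",f(*p),.02),at("top",f(*q),.02);d=a-b;print("rail yaw",np.degrees(np.arctan2(d[1],d[0])))
i=cv2.imread("pics/scene0.png")[180:270,380:480];cv2.imwrite("pics/s1.png",cv2.resize(i,(666,600),interpolation=cv2.INTER_CUBIC))
i=cv2.imread("pics/top0.png")[110:210,110:210];cv2.imwrite("pics/s2.png",np.hstack([cv2.resize(i,(400,400),interpolation=cv2.INTER_CUBIC),cv2.resize(cv2.imread("pics/scene0.png")[180:270,380:470],(400,400),interpolation=cv2.INTER_CUBIC)]))
```

```text
cam [ 0.34994424 -0.02575275  0.83188232] [ 0.95656396 -0.22319396  0.68813104]
[ 0.5367 -0.1807  0.01  ] len 0.1584 wid 0.0299 yaw 3.66
[ 0.5303 -0.1776  0.004 ] len 0.2183 wid 0.1095 yaw 6.32
[ 0.2767 -0.2505  0.006 ] len 0.1596 wid 0.0288 yaw 11.11
plate [0.53960551 0.24919157 0.085     ] [0.52948279 0.19171262 0.085     ] 0.058363508564965916 -9.98803909348888 [0.53454415 0.22045209 0.085     ]
holder yaw -6.623093117345723
rail yaw -12.688376826906643
rail yaw -11.681310277046903
```

View pics/s2.png

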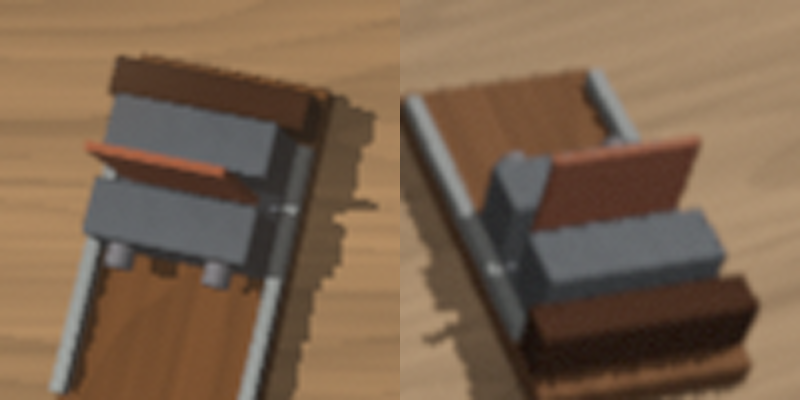

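The crop shows the plate's top edge running (131.5,146)–(166,153) in top and (414,215)–(447,211.5) in scene. I'll check that both agree.

Add to h.py:
```python
from scipy.spatial.transform import Rotation as Ro
def delta(x,y,z,yaw):
    s=arm.observe();R=Ro.from_rotvec(s["tool_rot"]);T=Ro.from_euler("z",yaw,degrees=True)*Ro.from_rotvec([np.pi,0,0])
    rv=(R.inv()*T).as_rotvec(); d=np.array([x,y,z])-s["position"]
    print("t",s["clock"],"pos",s["position"].round(4),"q",np.round(s["q"],2),"F",np.round(s["force"],2),"w",round(s["width"],4))
    print("rotvec",rv.round(4),"d after rot",T.inv().apply(d).round(4),"d now",R.inv().apply(d).round(4))
```

Run:
```python
from h import *
for n,a,b in (("top",(131.5,146.2),(166,153)),("scene",(414.2,215.1),(447.3,211.5))):
    A,B=at(n,a,.085),at(n,b,.085);d=B-A if n=="top" else B-A
    print(n,A,B,np.linalg.norm(d),np.degrees(np.arctan2(d[0],-d[1])),(A+B)/2)
# file & mat in scene
print(arm.observe()["position"]); delta(.537,-.181,.10,3.7)
for d in arm.masks_of("scene","mat")[:1]: print(d["uv"])
print(proj("scene",np.array([.5367,-.1807,.044])),proj("scene",np.array([.5303,-.1776,.004])))
```

```text
top [0.54038973 0.24995404 0.085     ] [0.52902555 0.19168699 0.085     ] 0.05936491811119313 -11.036209049581666 [0.53470764 0.22082051 0.085     ]
scene [0.52705062 0.1951105  0.085     ] [0.54125481 0.25261313 0.085     ] 0.059230999854968484 166.1246682270817 [0.53415271 0.22386182 0.085     ]
[0.1465612  0.58179703 0.23124563]
t 0.5 pos [0.1466 0.5818 0.2312] q [ 1.66  0.04  0.08 -0.   -1.62 -0.33] F [-0.17  0.4  -0.41] w 0.0856
rotvec [ 1.000e-04 -0.000e+00 -3.114e-01] d after rot [0.3404 0.7864 0.1312] d now [0.565  0.6443 0.1314]
[225.8, 313.8]
[207.24158955 303.06415778] [210.7955096  312.55705621]
```

Units first: shifts go in shares of 0.75 m and turns go in shares of pi/2 rad. So 0.04 m / 0.75 = 0.0533, 0.017 m / 0.75 = 0.0227, -0.104 rad / 1.5708 = -0.0662.

Emit:
creep_tool --pt "0 0 -0.0662 0 0 0 0.06" --pt "0 0 -0.0662 0 0 0 0.06" --pt "0 0 -0.0662 0 0 0 0.06" --pt "0 0 0 0.0227 0.0533 0 0.06" --pt "0 0 0 0.0227 0.0533 0 0.06" --pt "0 0 0 0.0227 0.0533 0 0.06" --pt "0 0 0 0.0227 0.0533 0 0.06" --pt "0 0 0 0.0227 0.0533 0 0.06" --pt "0 0 0 0.0227 0.0533 0 0.06" --pt "0 0 0 0.0227 0.0533 0 0.06" --pt "0 0 0 0.0227 0.0533 0 0.06" --pt "0 0 0 0.0227 0.0533 0 0.06" --clamp_n 100

```text
clock: 1.75
position: [0.323, 0.231, 0.2317]
tool_rot: [-3.139, -0.104, -0.001]
force: [0.4, -0.1, 0.0]
width: 0.0601
finger_force: 0.0
```

Emit:
creep_tool --pt "0 0 0 0.0227 0.0533 0 0.06" --pt "0 0 0 0.0227 0.0533 0 0.06" --pt "0 0 0 0.0227 0.0533 0 0.06" --pt "0 0 0 0.0227 0.0533 0.0133 0.06" --pt "0 0 0 0.0227 0.0533 0.0267 0.06" --pt "0 0 0 0.0227 0.0533 0.0267 0.06" --pt "0 0 0 0.0227 0.0533 0.0267 0.06" --pt "0 0 0 0.0227 0.0533 0.0267 0.06" --pt "0 0 0 0.0227 0.0533 0.0267 0.06" --pt "0 0 0 0.0227 0.04 0.0267 0.06" --pt "0 0 0 0 0 0 0.06" --pt "0 0 0 0 0 0 0.06"

```text
clock: 2.95
position: [0.5173, -0.1462, 0.1005]
tool_rot: [3.14, 0.1, -0.003]
force: [-0.0, 0.1, 0.8]
width: 0.0604
finger_force: 0.0
```

Run:
```python
from h import *
delta(.537,-.181,.10,3.7)
s=arm.observe();im=arm.read_camera("wrist");cv2.imwrite("pics/w1.png",im[:,:,::-1]);c=arm.calibration("wrist");print(c)
for d in arm.masks_of("wrist","file_block"): print(d["p"],d["uv"],d["mask"].sum())
```

```text
t 2.95 pos [ 0.5173 -0.1462  0.1005] q [ 0.1  -0.1  -0.29  0.   -1.38  1.54] F [-0.05  0.05  0.78] w 0.0604
rotvec [ 0.0003  0.002  -0.0011] d after rot [0.0174 0.036  0.0005] d now [0.0174 0.0359 0.0005]
{'mtx': array([[325.1922621 ,   0.        , 280.54002495],
       [  0.        , 325.1922621 , 208.1299243 ],
       [  0.        ,   0.        ,   1.        ]]), 'T_tool_cam': array([[-3.65640913e-04,  9.65597357e-01,  2.60041557e-01,
         6.53023546e-02],
       [ 9.99999857e-01,  4.54680782e-04, -2.82253737e-04,
         1.67911068e-04],
       [-3.90779361e-04,  2.60041416e-01, -9.65597385e-01,
        -1.42172476e-01],
       [ 0.00000000e+00,  0.00000000e+00,  0.00000000e+00,
         1.00000000e+00]])}
```

View pics/w1.png

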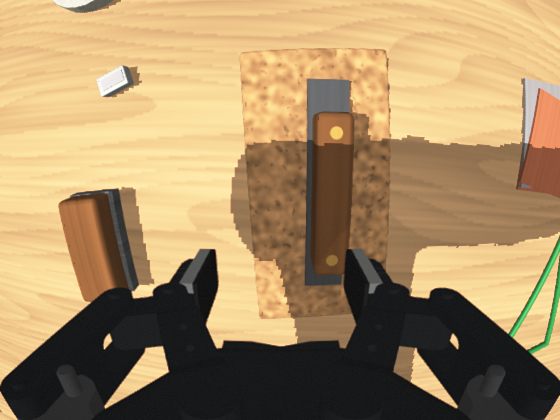

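The wrist view shows the file with its screws at (336,132) and (332,260), its sole at (307–351, 80–285), and the mat corners at (240,52), (387,48), (390,311) and (261,318).

Add to h.py:
```python
def wat(uv,z):
    s=arm.observe();c=arm.calibration("wrist");K=c["mtx"];T=np.array(c["T_tool_cam"])
    p=np.array([(uv[0]-K[0,2]),(uv[1]-K[1,2])])/K[0,0];t=np.linalg.norm(p);u=p/max(t,1e-9)*np.sin(t)
    d=np.array([u[0],-u[1],-np.cos(t)]);R=Ro.from_rotvec(s["tool_rot"]);o=s["position"]+R.apply(T[:3,3]);d=R.apply(T[:3,:3]@d)
    return o+d*(z-o[2])/d[2]
```

Run:
```python
from h import *
a,b=wat((336.5,132.5),.044),wat((332.5,260.5),.044);d=a-b;print("screws",a,b,(a+b)/2,np.degrees(np.arctan2(d[1],d[0])))
a,b=wat((307,80),.010),wat((305,285),.010);d=a-b;print("sole left edge",a,b,(a+b)/2,np.linalg.norm(d),np.degrees(np.arctan2(d[1],d[0])))
P=np.array([wat(p,.004) for p in((240,52),(387,48),(390,311),(261,318))]);print(P,P.mean(0));d=P[0]+P[1]-P[2]-P[3];print(np.degrees(np.arctan2(d[1],d[0])))
delta(.5365,-.181,.10,3.7)
```

```text
screws [ 0.57992093 -0.17596031  0.044     ] [ 0.49490914 -0.18228836  0.044     ] [ 0.53741504 -0.17912433  0.044     ] 4.25708718745122
sole left edge [ 0.61565321 -0.15784603  0.01      ] [ 0.45685472 -0.16938852  0.01      ] [ 0.53625397 -0.16361727  0.01      ] 0.15921743085635012 4.15731040677324
[[ 0.63502078 -0.1079405   0.004     ]
 [ 0.64919716 -0.21756982  0.004     ]
 [ 0.42860512 -0.25096907  0.004     ]
 [ 0.41764109 -0.13472364  0.004     ]] [ 0.53261604 -0.17780076  0.004     ]
7.824106358871434
t 3.05 pos [ 0.518  -0.1451  0.1024] q [ 0.1  -0.1  -0.29  0.   -1.38  1.54] F [ 0.89 -0.36  0.86] w 0.0603
rotvec [ 0.0003 -0.0016  0.0012] d after rot [0.0161 0.037  0.0024] d now [0.0161 0.037  0.0025]
```

To row units: 0.03 m / 0.75 = 0.04, 0.0175 m / 0.75 = 0.0233, -0.005 rad / 1.5708 = -0.0032.

Emit:
creep_tool --pt "0 0 0 0.0113 0.0233 0 0.06" --pt "0 0 -0.0032 0.0113 0.0233 0 0.06" --pt "0 0 0 0 0 0.04 0.06" --pt "0 0 0 0 0 0.04 0.06" --pt "0 0 0 0 0 0.0227 0.06" --pt "0 0 0 0 0 0.012 0.06" --pt "0 0 0 0 0 0 0.06" --pt "0 0 0 0 0 0 0.06"

```text
clock: 3.85
position: [0.538, -0.179, 0.0172]
tool_rot: [3.139, 0.112, 0.004]
force: [0.2, 0.4, 0.9]
width: 0.0601
finger_force: 0.0
```

Run:
```python
from h import *
for i in range(1): delta(.5368,-.1795,.0145,4)
```

```text
t 3.85 pos [ 0.538  -0.179   0.0172] q [ 0.03  0.03 -0.32  0.   -1.22  1.61] F [0.22 0.42 0.85] w 0.0601
rotvec [ 0.0009 -0.0026  0.0015] d after rot [-0.0012  0.0004  0.0027] d now [-0.0012  0.0004  0.0027]
```

To row units: 0.003 m / 0.75 = 0.004.

Emit:
creep_tool --pt "0 0 0 0 0 0.004 0.04" --pt "0 0 0 0 0 0 0.015" --pt "0 0 0 0 0 0 0.015" --pt "0 0 0 0 0 0 0.015" --pt "0 0 0 0 0 0 0.015" --pt "0 0 0 0 0 0 0.015" --clamp_n 100

```text
clock: 4.45
position: [0.5374, -0.1794, 0.0132]
tool_rot: [3.139, 0.11, 0.002]
force: [-1.6, 1.8, 6.3]
width: 0.0227
finger_force: 98.7
```

Run:
```python
from h import *
delta(.5368,-.1795,.0145,4)
```

```text
t 4.45 pos [ 0.5374 -0.1794  0.0132] q [ 0.03  0.04 -0.32  0.   -1.21  1.61] F [-1.62  1.82  6.25] w 0.0227
rotvec [ 0.0003 -0.001   0.0005] d after rot [-0.0006  0.0001 -0.0013] d now [-0.0006  0.0001 -0.0013]
```

To row units: -0.04 m / 0.75 = -0.0533, -0.03 m / 0.75 = -0.04, 0.07 rad / 1.5708 = 0.0446.

Emit:
creep_tool --pt "0 0 0 0 0 -0.0133 0.015" --pt "0 0 0 0 0 -0.04 0.015" --pt "0 0 0 0 0 -0.0533 0.015" --pt "0 0 0.0446 0 0 -0.0533 0.015" --pt "0 0 0.0446 0 0 0 0.015" --pt "0 0 0.0446 0 0 0 0.015" --pt "0 0 0.0446 0 0 0 0.015" --pt "0 0 0 0 0 0 0.015"

```text
clock: 5.25
position: [0.5365, -0.1794, 0.1318]
tool_rot: [-3.124, 0.33, 0.002]
force: [-0.3, 0.2, -2.4]
width: 0.0224
finger_force: 98.0
```

Run:
```python
from h import *
delta(.470,.236,.13,-12)
arm.read_camera("wrist")
for n in("scene","top"):
    arm.read_camera(n)
    for l in("file_block",):
        for d in arm.masks_of(n,l): print(n,d["p"],d["uv"])
```

```text
t 5.25 pos [ 0.5365 -0.1794  0.1318] q [ 0.03 -0.04 -0.17 -0.   -1.44  1.33] F [-0.33  0.17 -2.4 ] w 0.0224
rotvec [-0.      0.0013 -0.0012] d after rot [-0.1514 -0.3925  0.0018] d now [-0.1519 -0.3923  0.002 ]
scene 0.68 [200.1, 285.8]
scene 0.59 [133.6, 208.1]
top 0.97 [426.6, 309.7]
top 0.94 [394.7, 170.0]
```

To row units: -0.0357 m / 0.75 = -0.0476, -0.0138 m / 0.75 = -0.0184.

Emit:
creep_tool --pt "0 0 0 -0.0093 -0.024 0 0.015" --pt "0 0 0 -0.0184 -0.0476 0 0.015" --pt "0 0 0 -0.0184 -0.0476 0 0.015" --pt "0 0 0 -0.0184 -0.0476 0 0.015" --pt "0 0 0 -0.0184 -0.0476 0 0.015" --pt "0 0 0 -0.0184 -0.0476 0 0.015" --pt "0 0 0 -0.0184 -0.0476 0 0.015" --pt "0 0 0 -0.0184 -0.0476 0 0.015" --pt "0 0 0 -0.0184 -0.0476 0 0.015" --pt "0 0 0 -0.0184 -0.0476 0 0.015" --pt "0 0 0 -0.0184 -0.0476 0 0.015" --pt "0 0 0 -0.0093 -0.024 0 0.015"

```text
clock: 6.7
position: [0.4694, 0.2392, 0.1322]
tool_rot: [-3.124, 0.325, 0.0]
force: [-0.0, 0.1, -2.4]
width: 0.0227
finger_force: 98.5
```

Emit:
creep_tool --pt "0 0 0 0 0 0 0.015" --pt "0 0 0 0 0 0 0.015"

```text
clock: 6.9
position: [0.47, 0.2367, 0.1322]
tool_rot: [3.124, -0.327, -0.0]
force: [0.4, -0.7, -2.9]
width: 0.0228
finger_force: 98.5
```

Run:
```python
from h import *
delta(.470,.236,.13,-12)
L=[]
for n in("top","scene","wrist"):
    im=arm.read_camera(n)[:,:,::-1]
    u,v={"top":(145,155),"scene":(415,210),"wrist":(280,130)}[n];h=55 if n!="wrist" else 120
    L.append(cv2.resize(im[max(0,v-h):v+h,u-h:u+h],(400,400) if n!="wrist" else (400,400),interpolation=cv2.INTER_CUBIC))
cv2.imwrite("pics/p1.png",cv2.resize(np.hstack(L),(800,267)))
cv2.imwrite("pics/p2.png",im)
```

```text
t 6.9 pos [0.47   0.2367 0.1322] q [ 0.85 -0.15 -0.28  0.   -1.44  0.51] F [ 0.44 -0.7  -2.91] w 0.0228
rotvec [0.0007 0.0002 0.001 ] d after rot [0.0001 0.0007 0.0022] d now [0.0001 0.0007 0.0022]
```

View pics/p1.png

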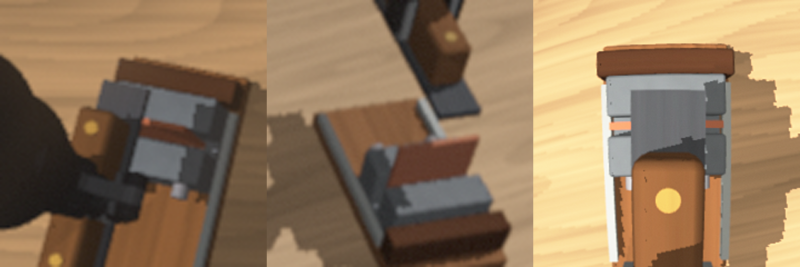

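View pics/p2.png

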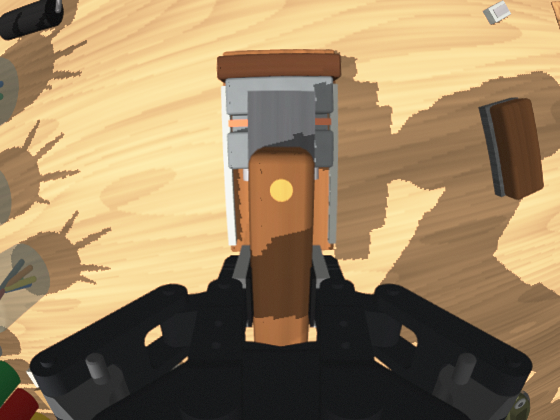

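The file sits centred over the plate: the plate edge is at wrist (229,123)–(331,122), and the file's front end is at row 91 (columns 248–315).

Run:
```python
from h import *
s=arm.observe();R=Ro.from_rotvec(s["tool_rot"])
for uv,z in(((229,123),.085),((331,122),.085),((248,91),.127),((315,91),.127),((231,51),.03),((338,52),.03)):
    p=wat(uv,z);print(p.round(4),R.inv().apply(p-s["position"]).round(4))
```

```text
[0.5407 0.2511 0.085 ] [ 0.0656 -0.0296  0.0474]
[0.5289 0.193  0.085 ] [0.0661 0.0296 0.0474]
[0.5515 0.233  0.127 ] [ 0.0799 -0.0143  0.0054]
[0.5453 0.2037 0.127 ] [0.0799 0.0157 0.0054]
[0.5964 0.2463 0.03  ] [ 0.1211 -0.0366  0.1024]
[0.5792 0.1682 0.03  ] [0.1206 0.0434 0.1024]
```

To row units: 0.015 m / 0.75 = 0.02, 0.004 m / 0.75 = 0.0053.

Emit:
creep_tool --pt "0 0 0 0 0 0.02 0.015" --pt "0 0 0 0 0 0.02 0.015" --pt "0 0 0 0 0 0.0053 0.015" --pt "0 0 0 0 0 0 0.015" --pt "0 0 0 0 0 0 0.015"

```text
clock: 7.55
position: [0.4703, 0.2366, 0.0984]
tool_rot: [3.124, -0.329, 0.001]
force: [0.3, 0.5, -1.8]
width: 0.0223
finger_force: 98.5
```

Emit:
creep_tool --pt "0 0 0 0.0007 0 0.0027 0.015" --pt "0 0 0 0 0 0 0.015"

```text
clock: 7.75
position: [0.4708, 0.2367, 0.0965]
tool_rot: [-3.124, 0.329, -0.0]
force: [-0.6, -0.5, -2.0]
width: 0.0228
finger_force: 98.5
```

Emit:
creep_tool --pt "0 0 0 0.0007 0 0.0027 0.015" --pt "0 0 0 0 0 0 0.015"

```text
clock: 7.95
position: [0.4712, 0.2365, 0.0942]
tool_rot: [-3.124, 0.329, -0.0]
force: [-0.0, -1.1, -2.4]
width: 0.0224
finger_force: 98.5
```

To row units: 0.002 m / 0.75 = 0.0027, 0.0005 m / 0.75 = 0.0007.

Emit:
creep_tool --pt "0 0 0 0.0007 0 0.0027 0.015" --pt "0 0 0 0 0 0 0.015"

```text
clock: 8.15
position: [0.4719, 0.2365, 0.0925]
tool_rot: [-3.124, 0.329, -0.001]
force: [-0.8, -0.4, 0.1]
width: 0.023
finger_force: 98.5
```

Emit:
creep_tool --pt "0 0 0 0.0007 0 0.0027 0.015" --pt "0 0 0 0 0 0 0.015"

```text
clock: 8.35
position: [0.4723, 0.2364, 0.0905]
tool_rot: [-3.124, 0.329, -0.001]
force: [-0.8, 0.4, 1.6]
width: 0.0226
finger_force: 98.6
```

To row units: 0.01 m / 0.75 = 0.0133, 0.005 m / 0.75 = 0.0067.

Emit:
creep_tool --pt "0 0 0 0.0067 0 0 0.015" --pt "0 0 0 0.012 0 0 0.015" --pt "0 0 0 0.0133 0 0 0.015" --pt "0 0 0 0.0133 0 0 0.015" --pt "0 0 0 0.0133 0 0 0.015" --pt "0 0 0 0.0133 0 0 0.015" --pt "0 0 0 0.0133 0 0 0.015"

```text
clock: 9.05
position: [0.5355, 0.2225, 0.0901]
tool_rot: [3.124, -0.329, -0.001]
force: [-2.3, 0.1, 0.6]
width: 0.0229
finger_force: 98.7
```

Emit:
creep_tool --pt "0 0 0 0.0133 0 0 0.015" --pt "0 0 0 0.0133 0 0 0.015" --pt "0 0 0 0.0133 0 0 0.015" --pt "0 0 0 0.0133 0 0 0.015" --pt "0 0 0 0.0133 0 0 0.015" --pt "0 0 0 0.0107 0 0 0.015" --pt "0 0 0 0.008 0 0 0.015" --pt "0 0 0 0.0027 0 0 0.015"

```text
clock: 9.85
position: [0.5997, 0.2089, 0.0901]
tool_rot: [3.124, -0.33, -0.001]
force: [-2.2, 0.3, 1.7]
width: 0.0233
finger_force: 98.8
```

To row units: -0.014 m / 0.75 = -0.0187, -0.004 m / 0.75 = -0.0053.

Emit:
creep_tool --pt "0 0 0 0.0013 0 -0.0053 0.015" --pt "0 0 0 0.0013 0 -0.008 0.015" --pt "0 0 0 0 0 -0.0187 0.015" --pt "0 0 0 0 0 -0.0187 0.015" --pt "0 0 0 0 0 0 0.015" --pt "0 0 0 0 0 0 0.015"

```text
clock: 10.45
position: [0.6014, 0.2091, 0.1292]
tool_rot: [-3.123, 0.329, -0.002]
force: [0.6, -0.2, -2.7]
width: 0.0222
finger_force: 98.5
```

Emit:
creep_tool --pt "0 0 0 -0.0187 0 0 0.015" --pt "0 0 0 -0.0267 0 0 0.015" --pt "0 0 0 -0.0267 0 0 0.015" --pt "0 0 0 -0.0267 0 0 0.015" --pt "0 0 0 -0.0267 0 0 0.015" --pt "0 0 0 -0.0267 0 0 0.015" --pt "0 0 0 -0.0267 0 0 0.015" --pt "0 0 0 0 0 0 0.015" --pt "0 0 0 0 0 0 0.015"

```text
clock: 11.35
position: [0.47, 0.2367, 0.1282]
tool_rot: [-3.124, 0.328, -0.0]
force: [0.6, -0.5, -1.6]
width: 0.0228
finger_force: 98.5
```

Run:
```python
from h import *
delta(.470,.2365,.13,-12)
im=arm.read_camera("wrist")[:,:,::-1];cv2.imwrite("pics/p3.png",im)
```

```text
t 11.35 pos [0.47   0.2367 0.1282] q [ 0.85 -0.15 -0.28  0.   -1.44  0.51] F [ 0.62 -0.48 -1.56] w 0.0228
rotvec [-0.     -0.0001  0.0005] d after rot [ 0.      0.0002 -0.0018] d now [ 0.      0.0002 -0.0018]
```

View pics/p3.png

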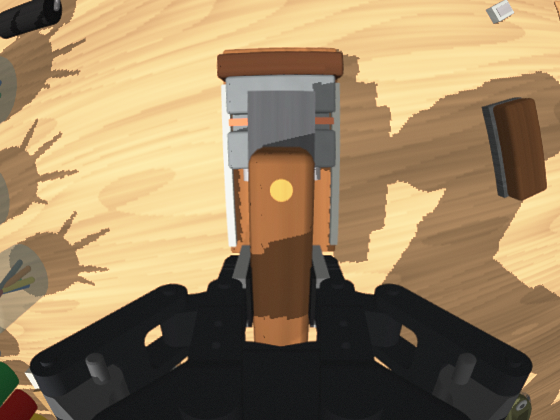

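The file hasn't shifted in the grip (front end at row 91). The plate is still at row ~122 and the cradle is on its stop. Now the second stroke.

To row units: 0.015 m / 0.75 = 0.02, 0.002 m / 0.75 = 0.0027.

Emit:
creep_tool --pt "0 0 0 0 0 0.02 0.015" --pt "0 0 0 0 0 0.02 0.015" --pt "0 0 0 0 0 0 0.015" --pt "0 0 0 0.0007 0 0.0027 0.015" --pt "0 0 0 0.0007 0 0.0027 0.015" --pt "0 0 0 0.0007 0 0.0027 0.015" --pt "0 0 0 0.0007 0 0.0027 0.015" --pt "0 0 0 0 0 0 0.015"

```text
clock: 12.2
position: [0.4724, 0.2364, 0.0908]
tool_rot: [-3.124, 0.329, -0.001]
force: [-0.8, -0.5, 0.2]
width: 0.0227
finger_force: 98.6
```

To row units: 0.01 m / 0.75 = 0.0133, 0.009 m / 0.75 = 0.012.

Emit:
creep_tool --pt "0 0 0 0.0067 0 0 0.015" --pt "0 0 0 0.012 0 0 0.015" --pt "0 0 0 0.0133 0 0 0.015" --pt "0 0 0 0.0133 0 0 0.015" --pt "0 0 0 0.0133 0 0 0.015" --pt "0 0 0 0.0133 0 0 0.015" --pt "0 0 0 0.0133 0 0 0.015"

```text
clock: 12.9
position: [0.5355, 0.2226, 0.0901]
tool_rot: [3.124, -0.329, -0.001]
force: [-2.3, 1.8, 2.1]
width: 0.0227
finger_force: 98.7
```

Emit:
creep_tool --pt "0 0 0 0.0133 0 0 0.015" --pt "0 0 0 0.0133 0 0 0.015" --pt "0 0 0 0.0133 0 0 0.015" --pt "0 0 0 0.0133 0 0 0.015" --pt "0 0 0 0.0133 0 0 0.015" --pt "0 0 0 0.0107 0 0 0.015" --pt "0 0 0 0.008 0 0 0.015" --pt "0 0 0 0.0027 0 0 0.015"

```text
clock: 13.7
position: [0.5997, 0.2089, 0.0901]
tool_rot: [3.124, -0.33, -0.001]
force: [-1.2, 0.7, 0.3]
width: 0.0226
finger_force: 98.8
```

Emit:
creep_tool --pt "0 0 0 0.0013 0 -0.0053 0.015" --pt "0 0 0 0.0013 0 -0.008 0.015" --pt "0 0 0 0 0 -0.0187 0.015" --pt "0 0 0 0 0 -0.0213 0.015" --pt "0 0 0 0 0 0 0.015" --pt "0 0 0 0 0 0 0.015"

```text
clock: 14.3
position: [0.6015, 0.2091, 0.1314]
tool_rot: [-3.123, 0.329, -0.002]
force: [0.2, -0.2, -3.0]
width: 0.0226
finger_force: 98.5
```

Run:
```python
from h import *
delta(.531,-.178,.13,6.8)
```

```text
t 14.3 pos [0.6015 0.2091 0.1314] q [ 0.65  0.15  0.02 -0.   -1.44  0.71] F [ 0.15 -0.23 -3.04] w 0.0226
rotvec [-0.0013 -0.0014 -0.3284] d after rot [-0.1158  0.376   0.0014] d now [0.0117 0.3933 0.0008]
```

Emit:
creep_tool --pt "0 0 0 0 0.024 0 0.015" --pt "0 0 0 0.0013 0.0476 0 0.015" --pt "0 0 0 0.0013 0.0476 0 0.015" --pt "0 0 0 0.0013 0.0476 0 0.015" --pt "0 0 0 0.0013 0.0476 0 0.015" --pt "0 0 0 0.0013 0.0476 0 0.015" --pt "0 0 0 0.0013 0.0476 0 0.015" --pt "0 0 0 0.0013 0.0476 0 0.015" --pt "0 0 0 0.0013 0.0476 0 0.015" --pt "0 0 0 0.0013 0.0476 0 0.015" --pt "0 0 0 0.0013 0.0476 0 0.015" --pt "0 0 0 0.0013 0.024 0 0.015"

```text
clock: 15.5
position: [0.5285, -0.1807, 0.1297]
tool_rot: [3.124, -0.332, -0.002]
force: [-0.4, -0.5, -1.9]
width: 0.0225
finger_force: 98.6
```

Emit:
creep_tool --pt "0 0 -0.0509 0 0 0 0.015" --pt "0 0 -0.0509 0 0 0 0.015" --pt "0 0 -0.0509 0 0 0 0.015" --pt "0 0 -0.0541 0 0 0 0.015" --pt "0 0 0 0 0 0 0.015" --pt "0 0 0 0 0 0 0.015"

```text
clock: 16.1
position: [0.5296, -0.1782, 0.1299]
tool_rot: [-3.137, -0.177, 0.001]
force: [0.5, -0.2, -2.6]
width: 0.0227
finger_force: 98.4
```

Run:
```python
from h import *
delta(.531,-.178,.0145,6.8)
im=arm.read_camera("wrist")[:,:,::-1];cv2.imwrite("pics/p4.png",im)
```

```text
t 16.1 pos [ 0.5296 -0.1782  0.1299] q [ 0.03 -0.06 -0.2  -0.   -1.43  1.65] F [ 0.52 -0.16 -2.64] w 0.0227
rotvec [-0.0001  0.0008 -0.006 ] d after rot [ 0.0014 -0.      0.1154] d now [ 0.0015 -0.      0.1154]
```

View pics/p4.png

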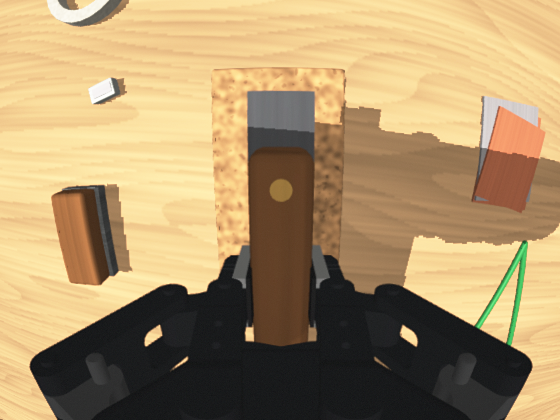

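The file is centred laterally over the mat, whose far corners are at (211,70) and (345,68).

Run:
```python
from h import *
a,b=wat((211.5,70),.004),wat((345,68),.004);d=a-b;m=(a+b)/2;y=np.arctan2(-d[0],d[1]);print(a,b,np.linalg.norm(d),np.degrees(y),m-.11*np.array([np.cos(np.radians(6.8)),np.sin(np.radians(6.8)),0]))
```

```text
[ 0.63335675 -0.10945203  0.004     ] [ 0.64718166 -0.21832034  0.004     ] 0.1097425959368083 7.237109534217939 [ 0.531043   -0.17691062  0.004     ]
```

Emit:
creep_tool --pt "0 0 -0.0032 0.0013 0 0.02 0.015" --pt "0 0 0 0 0 0.04 0.015" --pt "0 0 0 0 0 0.04 0.015" --pt "0 0 0 0 0 0.0333 0.015" --pt "0 0 0 0 0 0.0133 0.015" --pt "0 0 0 0 0 0.004 0.015" --pt "0 0 0 0 0 0 0.015" --pt "0 0 0 0 0 0 0.015"

```text
clock: 16.95
position: [0.5321, -0.178, 0.0189]
tool_rot: [3.135, 0.189, 0.004]
force: [0.6, 0.2, -2.1]
width: 0.0226
finger_force: 98.4
```

To row units: 0.002 m / 0.75 = 0.0027, 0.001 m / 0.75 = 0.0013.

Emit:
creep_tool --pt "0 0 0 0 0 0.0027 0.015" --pt "0 0 0 0 0 0.0013 0.015" --pt "0 0 0 0 0 0 0.015"

```text
clock: 17.25
position: [0.5312, -0.1778, 0.0145]
tool_rot: [3.136, 0.189, 0.001]
force: [-0.0, -0.1, -1.6]
width: 0.0223
finger_force: 98.4
```

Emit:
creep_tool --pt "0 0 0 0 0 0.0013 0.015" --pt "0 0 0 0 0 0 0.015"

```text
clock: 17.45
position: [0.5311, -0.1778, 0.0133]
tool_rot: [3.136, 0.189, -0.0]
force: [-0.9, 0.3, -2.9]
width: 0.0227
finger_force: 98.4
```

To row units: 0.0005 m / 0.75 = 0.0007.

Emit:
creep_tool --pt "0 0 0 0 0 0.0007 0.015" --pt "0 0 0 0 0 0 0.015"

```text
clock: 17.65
position: [0.5312, -0.1779, 0.0132]
tool_rot: [3.136, 0.189, 0.0]
force: [-1.3, 1.1, 0.6]
width: 0.0227
finger_force: 98.9
```

Emit:
creep_tool --pt "0 0 0 0 0 0.0007 0.015" --pt "0 0 0 0 0 0 0.015"

```text
clock: 17.85
position: [0.5312, -0.1779, 0.0132]
tool_rot: [3.136, 0.189, 0.0]
force: [-4.2, 1.7, 4.4]
width: 0.0227
finger_force: 99.5
```

Emit:
creep_tool --pt "0 0 0 0 0 0 0.03" --pt "0 0 0 0 0 0 0.06" --pt "0 0 0 0 0 0 0.06" --pt "0 0 0 0 0 0 0.06" --pt "0 0 0 0 0 -0.0133 0.06" --pt "0 0 0 0 0 -0.04 0.06" --pt "0 0 0 0 0 -0.04 0.06" --pt "0 0 0 0 0 -0.0533 0.06" --pt "0 0 0 -0.04 0 -0.0267 0.06" --pt "0 0 0 -0.04 0 0 0.06" --pt "0 0 0 0 0 0 0.06"

```text
clock: 18.95
position: [0.4703, -0.1854, 0.1448]
tool_rot: [3.136, 0.188, 0.006]
force: [1.0, 0.7, -0.4]
width: 0.0597
finger_force: 0.0
```

Run:
```python
from h import *
im=arm.read_camera("wrist")[:,:,::-1];im2=arm.read_camera("scene")[:,:,::-1]
cv2.imwrite("pics/end.png",cv2.resize(np.hstack([im,im2]),(800,300)));cv2.imwrite("pics/endw.png",im)
for n in("wrist","scene"):
  for l in("file_block","mat","plate"):
    for d in arm.masks_of(n,l): print(n,l,d["p"],d["uv"],cv2.minAreaRect(np.argwhere(d["mask"])[:,::-1].astype(np.float32)))
```

```text
wrist file_block 0.74 [315.5, 323.8] ((314.5, 325.0), (30.0, 29.0), 90.0)
wrist file_block 0.59 [276.9, 126.9] ((280.0, 127.5), (183.0, 36.0), 90.0)
wrist mat 0.74 [259.5, 124.5] ((278.0, 126.99998474121094), (123.99998474121094, 237.99996948242188), -0.0)
scene file_block 0.73 [212.9, 312.1] ((212.40000915527344, 313.3000183105469), (85.86500549316406, 20.124608993530273), 63.43495178222656)
scene file_block 0.6 [144.5, 233.1] ((139.54457092285156, 219.7484130859375), (63.1286735534668, 18.116573333740234), 61.38954162597656)
scene mat 0.6 [211.4, 324.1] ((214.0000457763672, 316.5000305175781), (118.95881652832031, 73.79023742675781), 63.43495178222656)
scene plate 0.65 [425.9, 221.1] ((428.47052001953125, 220.30064392089844), (16.120351791381836, 39.384952545166016), 81.57302856445312)
```

View pics/end.png

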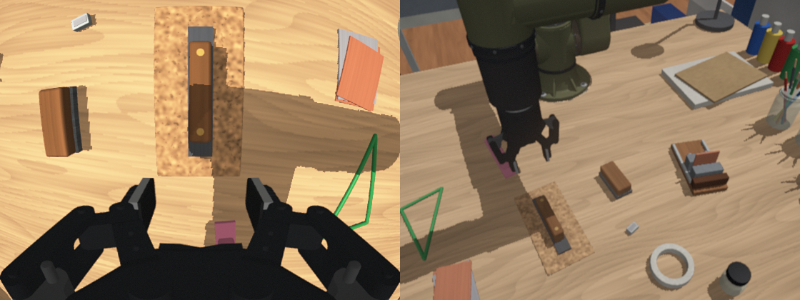

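View pics/endw.png

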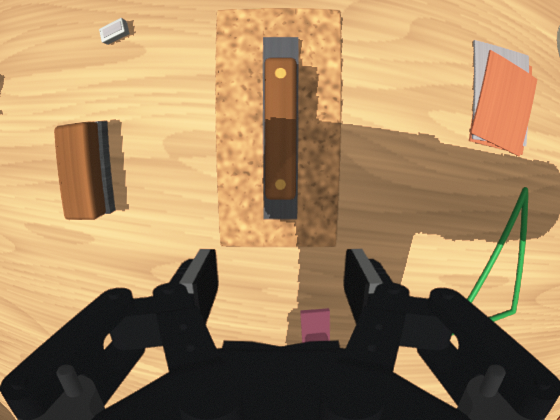

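The file lies flat with its sole at (263–298, 37–219), in the middle of the mat at (217–341, 9–246). The plate and cradle are still on the stop. Handing in.

```bash
python3 -c "
from rig import arm
print(arm.sign_off())"
```

```text
the job is handed in; nothing more can be done
None
```

I made two full forward strokes on the plate edge with the file lifted clear between them, left the cradle on its stop, laid the file flat in the middle of the mat, and handed the job in at about 19 s; no verdict came back.

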